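Fetch the pot lid from under the low shelf with a reacher

ROBOT

A 6-joint arm with a two-finger parallel gripper is mounted at the origin on the work surface. World frame = base frame: x ahead of the robot, y to its left, z up, the work surface at z = 0. Lengths are in mm, angles in rad, forces in N, time in s.
With the tool pointing down it reaches from about 400 to 925 mm from the base axis. Payload 12.5 kg.
Tool frame: the origin (TCP) lies midway between the tips of the shut fingers; the grasp point (between the pads) lies 19 mm behind it; z points along the fingers, y is the line along which they close (so a half turn about z gives the same grasp; the last joint's range is limited). The gripper opens to 95 mm and grips with 3 to 60 N. Pads are 20 mm wide; open, the fingers measure 119 mm over their backs; the gripper's body (75 mm by 180 mm) begins 59 mm behind the grasp point.
Start: joints at [-1.246, 0.491, 1.559, -0, 1.092, -0.106], TCP at [261.023, -567.903, 214.661] pointing down, gripper open.
Joint ranges: [-3.1, 3.1], [-0.84, 2.19], [0.05, 2.79], [-1.13, 4.28], [0.06, 2.93], [-2.69, 2.69]. Speed limits (rad/s): [2.22, 2.22, 2.79, 3.14, 3.14, 3.14].

INTERFACE

Orientations are given as [roll, pitch, yaw] about the fixed x, y, z axes, in that order (R = Rz(yaw) Ry(pitch) Rx(roll)).
In Python, from cell import env gives the robot as it stands.
- The arm moves only by the tool arm_command, never from a script. Its argument "targets" is a list of rows, each a list of 5 numbers: the shift along the tool's x, y, z in mm, then the turn about the tool's z in degrees, then the opening, from 0 (shut) to 1 (fully open). In form: [[tx, ty, tz, roll, fingers], ...]. A call has 1 to 5 rows; each row is the pose to reach, as a shift and turn from the pose commanded when the call began, along the tool's axes at that moment; what a row does not reach only later rows make up. A row lasts 1/10 s, in which the tool goes at most 50 mm and 8.59 degrees, less where a joint would pass 70% of its speed; a pose out of reach is approached as far as the arm can. A call with a gripper value outside its range is refused whole. The fingers move at their own pace and stop on an object; the grip force is fixed at half the most. Time passes only in rows, so rows that repeat a pose let the fingers close. It gives the time, the measured TCP pose, the force, the opening and the grip force at its end, in the units of the state.
- env.state(): the state, without advancing time (a new reading comes with each control period).
- env.read_camera(name): name is "scene" or "top"; returns a dict with "frame" (400x640x3 uint8, red, green, blue), "vertical_fov" (degrees; the focal length in pixels is half the picture's height over the tangent of half this angle, whatever the lens; pixels are square), "cx", "cy" (the principal point, pixels), "k1" (the pictures are not rectified: a ray, as slopes to the right and down, at radius r is drawn at 1 + k1 r^2 times it, then the intrinsics apply), "world_from_camera" (4x4, takes a point from camera to world coordinates). Camera axes: x right, y down, z forward; pixel columns grow to the right and rows downward; lengths in mm; the calibration is good to about 2 mm. A picture is of the moment at which its call begins. There is no depth.
- env.job_done(): hands the job in; it is judged then, once.
The state is a dict: "t": time; "joints": joint angles; "qvel": joint speeds; "tau": joint torques, N m; "eef_pos": TCP position; "tcp_rot": TCP orientation; "ft_force": force on the tool from outside, world axes, zero at the start; "moment": the same for the moment, N m; "opening": opening from 0.0 (shut) to 1.0 (fully open); "grip_force": force on a finger pad.
Only numpy, scipy, OpenCV 4.12 (cv2) and the standard library are available. Lean on these libraries where they do the work, as an engineer would, in place of code of your own. Each camera call takes 0.05 s, during which the arm holds its last target. There are 200 camera calls.

TASK

The aluminium pot lid has slid in under the low steel shelf, too far back for a hand. Take the reacher by its pistol handle, squeeze its trigger so that the jaws close on the lid's knob while the lid is still under there, draw the lid out in the jaws clear of the worktop and set it down gently, lying flat in the open bay of the grey dish rack. Then let go of the lid and put the reacher back down on the worktop; touch the lid with nothing but the reacher, leave the soap dispenser, bowl and saucer where they stand, and do not bang the shelf.

Things in the scene. Friction and masses are not known exactly. Their poses are not given: they have to be found in the camera images.
- reacher: Pistol-grip reacher, 300 mm, 0.2 kg: black barrel and handle, aluminium shaft and jaws, orange trigger. Lies upside down on its flat barrel, handle up, shaft level (as in use). Origin: underside of the barrel at the handle's foot; +x along the shaft to the jaws, +z up. mm: barrel x -34..55, y +-22, z 0..34; shaft 14 thick at z 24; head block x 159..185, y +-22, z 0..35; jaws x 176..255, cups at x 234
- reacher_grip (a point): Where to hold it: midway between the handle's back and the trigger's front, (-23, 0, 70) mm in reacher axes. The handle, 26 mm wide, rakes back 30 deg: from barrel to free end (-0.5, 0, 0.866), ending 36 mm past this point; barrel top 40 mm below it. Grip it along that axis (30 deg from vertical), closing along (0.866, 0, 0.5): 58 mm over both, 38 squeezed; as the trigger comes in the handle goes forward by half its travel
- trigger (a joint): Trigger travel, m: 0 = out, jaws open; 0.020 = jaws nearly shut; it stalls at 0.013 on the 34 mm knob. Spring 12 N at 0, 18 N at 0.020; 25 to 40 N of grip holds the lid. Fingers 55 mm apart carry the reacher with jaws open. The jaws' rubber cups, 20 mm tall, 28 long, close level and symmetrically about (234, 0, 24) mm in reacher axes, 71 mm apart when open (96 outside), hooked lip in front
- lid: Round aluminium pot lid, 140 mm across, about 0.1 kg, lying flat; rim 5 mm high, domed to 26 mm in the middle, black knob on top. Origin: centre of its underside, z up
- lid_knob (a point): Middle of the lid's black knob head: upright cylinder 34 mm across, 40 to 60 mm above the lid's underside (this point at 50 mm), on an 18 mm stem
- shelf: Fixed steel-rod shelf, 500 (own x) by 200 mm (own y), origin on the worktop under its middle; +y points out of its open long side. Bars' underside 119 mm up, rods' top 131. Legs 14 mm thick on 34 mm round feet at x +-240, y +-93. The lid is in one bay (x -100 or 100), the bowl in the other. Fixed on top: cup with spatula (x 205, y -45, 375 high) and glasses (x -205, 216 high)
- rack: Fixed grey plastic dish rack, 240 (own x) by 320 mm (own y), rim 36 mm high, walls 6 mm, floor 12 mm up; origin on the worktop under its middle. A cross wall at y 52 parts the open bay (y -154..49, x +-114) from the plate comb, where two fixed plates stand 137 mm high (x -42..82, y 90..132)
- rack_bay (a point): Middle of the floor of the rack's open bay, at (0, -52, 12) mm in the rack's axes
- bowl: Bystander: yellow melamine bowl, 116 mm across, 55 mm high, under the shelf; origin under its middle
- dispenser: Bystander: clear push-pump soap dispenser, 60 mm across, 170 mm high, pump spout 40 mm to one side at the top, standing in front of the shelf's open side; origin under its middle
- saucer: Bystander: glass saucer, 110 mm across, 16 mm high, loose on top of the shelf's middle; origin under its middle

How it is judged (in metres and radians):
On the way, in this order (a step that is already met when the one before it is completed fails the run):
1. the trigger is squeezed and the reacher's jaws hold the lid while it is still under the shelf (value of joint trigger above 0.009 m and contact force between reacher and lid above 1 N and y of lid_knob in the frame of shelf below 0.05 m), for 0.2 s.
2. the lid is out in front of the shelf, held in the squeezed jaws and clear of the worktop (value of joint trigger above 0.009 m and contact force between reacher and lid above 0.5 N and y of lid_knob in the frame of shelf above 0.17 m and height (world z) of lid above 0.012 m), for 0.1 s.
At the end, for the whole second after the job is handed in: The lid lies flat (within 0.1 rad) and still, knob up, on the floor of the rack's open bay (about 45 mm of room either way), not touched by the reacher; the reacher lies still on the worktop (origin below 35 mm, not touching rack or shelf) with its trigger out (under 2 mm) (x of lid in the frame of rack between -0.06 and 0.06 m and y of lid in the frame of rack between -0.1 and 0 m and z of lid in the frame of rack between 0.005 and 0.019 m and angle between lid's own z axis and vertical below 0.1 rad and linear speed of each of lid, reacher below 0.02 m/s and contact force between reacher and lid below 0.05 N and value of joint trigger below 0.002 m and height (world z) of reacher below 0.035 m and contact force between reacher and rack below 0.05 N and contact force between reacher and shelf below 0.05 N).
It fails at once if the gripper or arm touches the lid (contact force between any of the fingers, the arm and lid above 0.5 N).
It fails at once if the dispenser, bowl or saucer is shifted by more than 15 mm or tipped ((distance of dispenser from where it was at the start of the episode above 0.015 m or angle between dispenser's own z axis and vertical above 0.25 rad) or (distance of bowl from where it was at the start of the episode above 0.015 m or angle between bowl's own z axis and vertical above 0.25 rad) or (distance of saucer from where it was at the start of the episode above 0.015 m or angle between saucer's own z axis and vertical above 0.25 rad)).
It fails at once if the lid is dropped or flung (touching nothing, faster than 0.5 m/s) (contact force between anything else and lid below 0.01 N and linear speed of lid above 0.5 m/s).
It fails at once if the shelf is banged with more than 20 N (contact force between any of the arm, the fingers, reacher, lid and shelf above 20 N).
It also fails if it takes over 58 s, if anything falls off the work surface, if the arm or the gripper's body presses on something with over 40 N, if the wrist force passes 120 N, or if a joint passes its speed limit or range.

## Working session

There is one attempt and no reset: what is moved stays moved. The work goes in short steps, Python scripts to look and compute and a tool call to move; the robot and the scene stay as the last step left them, time stands still between calls to the robot, and variables do not carry over. Pictures are saved under pics/ and viewed, at most 10 in all, crops included, and the job is handed in when it is done.

Besides the shell and the picture viewer there is one more tool, called after ">>>" by a JSON object that holds its "api" and its "payload", one argument or row to a line. arm_command: Moves the arm, as the interface text tells. Its arguments: {"type":"object","properties":{"targets":{"type":"array","items":{"type":"array","items":{"type":"number"}}}},"required":["targets"]}

```bash
mkdir -p pics; ls; python3 - <<'E'
from cell import env
import cv2,json,pickle
s=env.state(); print(s)
for n in("scene","top"):
    c=env.read_camera(n); pickle.dump(c,open(n+'.pkl','wb'))
    cv2.imwrite(f'pics/{n}0.png',c['frame'][:,:,::-1]); print({k:v for k,v in c.items() if k!='frame'})
E
```

```text
pics
{'t': 0.0, 'joints': array([-1.24558878e+00,  4.91539786e-01,  1.55945829e+00,  1.73658174e-05,
        1.09169725e+00, -1.05569664e-01]), 'qvel': array([-0.00151443,  0.00243654, -0.00047081,  0.00126953,  0.00083051,
        0.00085073]), 'tau': array([-2.65246243e-03, -6.12657952e+01, -2.58187222e+01,  6.91902498e-02,
        4.81892901e-02, -1.14704967e-04]), 'eef_pos': array([ 260.94785825, -567.64582455,  214.07098865]), 'tcp_rot': array([-3.14049774e+00, -1.31508782e-04,  4.30769122e-01]), 'ft_force': array([-0.33941582, -0.00338165, -0.19881831]), 'moment': array([0.03688923, 0.03216522, 0.02472133]), 'grip_force': 0.0, 'opening': 0.9991907321197961}
{'vertical_fov': 49.327497966368306, 'cx': 322.1153610597672, 'cy': 202.04162362139965, 'k1': -0.12155721316855153, 'world_from_camera': array([[ 3.88907958e-01,  5.92158130e-01, -7.05761539e-01,
         1.27471260e+03],
       [ 9.21204700e-01, -2.59525964e-01,  2.89876138e-01,
        -2.85344466e+02],
       [-1.15109320e-02, -7.62885983e-01, -6.46430565e-01,
         7.84103862e+02],
       [ 0.00000000e+00,  0.00000000e+00,  0.00000000e+00,
         1.00000000e+00]])}
{'vertical_fov': 51.545977874598215, 'cx': 320.56044985760946, 'cy': 188.53788262445266, 'k1': -0.012819861943013086, 'world_from_camera': array([[-2.08479679e-02, -9.98444449e-01,  5.17111647e-02,
         4.69652933e+02],
       [-9.99564111e-01,  1.97341051e-02, -2.19579817e-02,
         3.26303843e+01],
       [ 2.09033514e-02, -5.21464037e-02, -9.98420654e-01,
         1.17442769e+03],
       [ 0.00000000e+00,  0.00000000e+00,  0.00000000e+00,
         1.00000000e+00]])}
```

View pics/scene0.png

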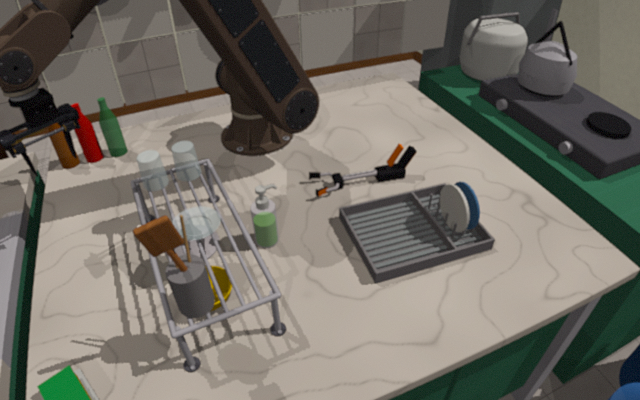

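View pics/top0.png

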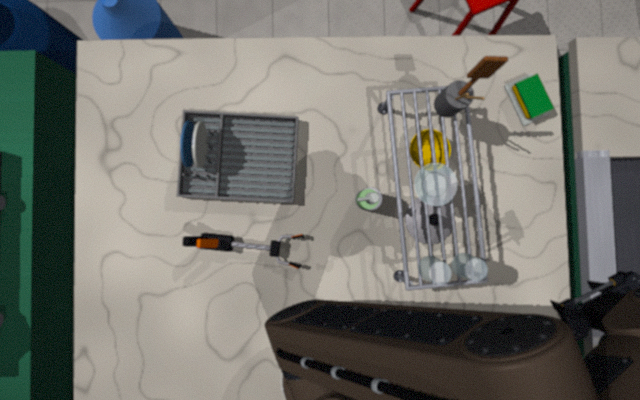

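```bash
cat > h.py <<'E'
import numpy as np,cv2,pickle
def cam(n): return pickle.load(open(n+'.pkl','rb'))
def K(c):
    f=200/np.tan(np.radians(c['vertical_fov']/2)); return np.array([[f,0,c['cx']],[0,f,c['cy']],[0,0,1]]),np.array([c['k1'],0,0,0,0.])
def at(c,uv,z):
    k,d=K(c); T=c['world_from_camera']
    p=cv2.undistortPointsIter(np.array([[uv]],float),k,d,None,None,(3,50,1e-10))[0,0]
    r=T[:3,:3]@[p[0],p[1],1]; return T[:3,3]+r*(z-T[2,3])/r[2]
def proj(c,P):
    k,d=K(c); T=np.linalg.inv(c['world_from_camera'])
    return cv2.projectPoints(np.array(P,float).reshape(-1,3),cv2.Rodrigues(T[:3,:3])[0],T[:3,3],k,d)[0][:,0]
E
python3 - <<'E'
from h import *
def crop(c,x0,y0,w,h,s):
    im=cv2.resize(c['frame'][y0:y0+h,x0:x0+w,::-1],None,fx=s,fy=s,interpolation=cv2.INTER_CUBIC)
    for i in range(0,w,10): cv2.line(im,(i*s,0),(i*s,5 if i%50 else 14),(0,0,255),1); 
    for j in range(0,h,10): cv2.line(im,(0,j*s),(5 if j%50 else 14,j*s),(0,0,255),1)
    return im
t=cam('top')
cv2.imwrite('pics/c1.png',np.vstack([crop(t,170,220,160,56,5),crop(t,170,100,160,60,5)]))
cv2.imwrite('pics/c2.png',np.hstack([crop(t,370,80,130,140,4)[:560],np.zeros((560,10,3),np.uint8)]+[cv2.copyMakeBorder(crop(t,350,180,65,110,4),0,120,0,0,0)]))
E
```

```text
(no output)
```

View pics/c1.png

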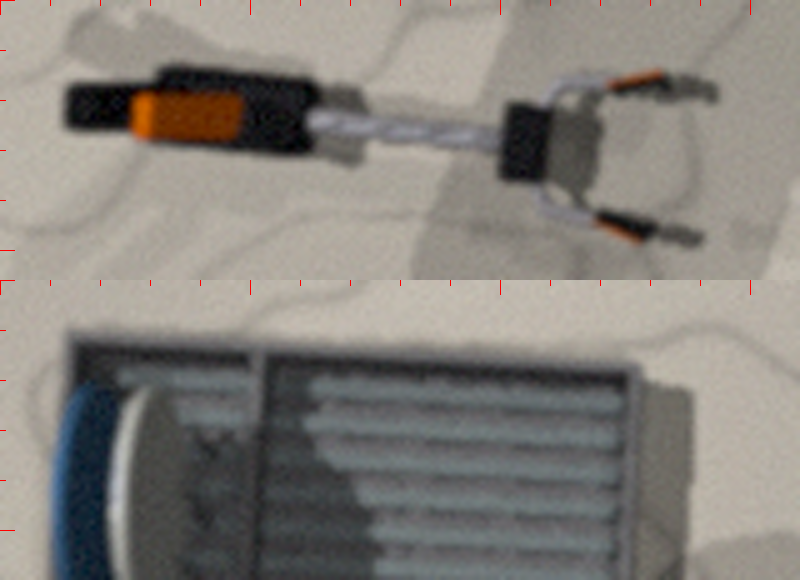

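View pics/c2.png

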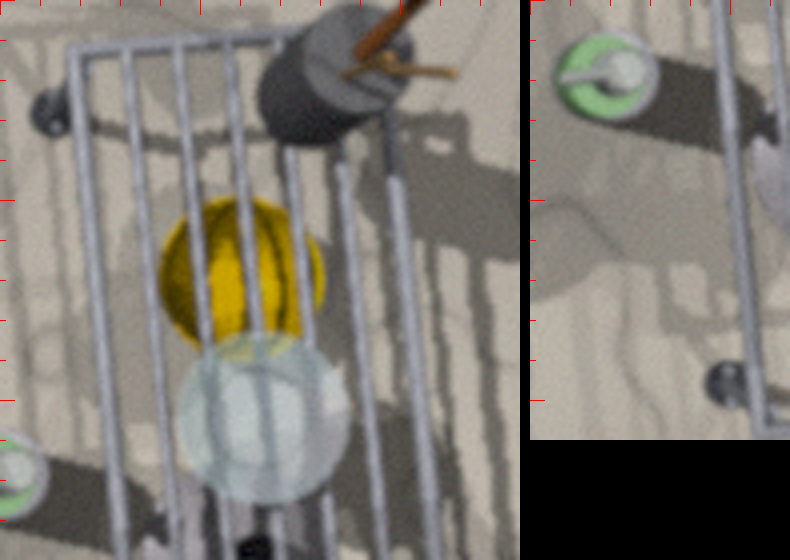

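```bash
python3 - <<'E'
from h import *
t=cam('top')
g=lambda u,v,z:at(t,(u,v),z)
print('feet',g(383,108,5),g(400.7,276,5))
print('barrel front',g(232.4,243.2,34),'head',g(275,248.6,35),'fronts',g(232.4,236,34),g(232.4,250.4,34))
print('handle end ~',g(183.5,241.4,101))
print('rack',[g(*p,36).round(1) for p in((183.6,110.4),(298,116.4),(221.6,113),(178,199),(294,204))])
print('knob',g(434,217,60),'bowl',g(430,148.5,55),'disp', g(369,198.5,130))
s=cam('scene')
def crop(c,x0,y0,w,h,s):
    im=cv2.resize(c['frame'][y0:y0+h,x0:x0+w,::-1],None,fx=s,fy=s,interpolation=cv2.INTER_CUBIC)
    for i in range(0,w,10): cv2.line(im,(i*s,0),(i*s,5 if i%50 else 14),(0,0,255),1)
    for j in range(0,h,10): cv2.line(im,(0,j*s),(5 if j%50 else 14,j*s),(0,0,255),1)
    return im
a=crop(t,390,180,80,80,5); b=crop(s,290,140,80,80,5); d=crop(s,160,180,160,40,5)
b2=crop(s,290,135,140,70,5)
cv2.imwrite('pics/c3.png',np.hstack([a,b])); im=cv2.imread('pics/c3.png')
cv2.imwrite('pics/c3.png',np.vstack([im,d]))
E
```

```text
feet [ 757.93582407 -176.99826532    5.        ] [ 279.62813844 -213.23486877    5.        ]
barrel front [384.14170988 251.24109332  34.        ] head [367.00694963 135.34756808  35.        ] fronts [403.70601534 251.0363039   34.        ] [364.60913163 251.44741496  34.        ]
handle end ~ [396.45906817 363.40033644 101.        ]
rack [array([752.5, 381.9,  36. ]), array([730.3,  66. ,  36. ]), array([743.4, 277.2,  36. ]), array([507.7, 397.9,  36. ]), array([487.6,  81.4,  36. ])]
knob [ 444.2826701  -296.93618285   60.        ] bowl [ 631.47860139 -293.99019052   55.        ] disp [ 496.10355327 -112.31552484  130.        ]
```

View pics/c3.png

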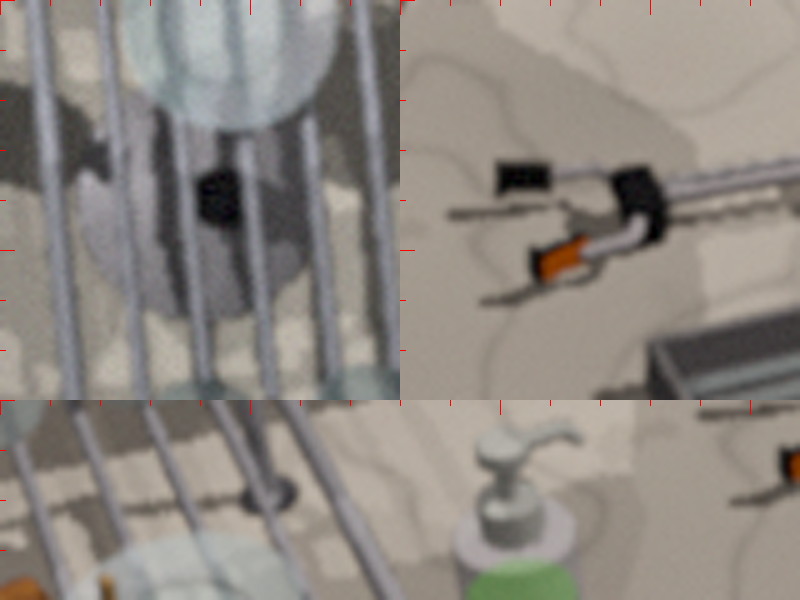

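```bash
python3 - <<'E'
from h import *
t=cam('top');s=cam('scene')
for p in((72,165),(97,160),(122,155)): print(at(s,p,0).round())
print('tops',proj(s,[at(s,(97,160),0)+[0,0,h] for h in(100,200,300)]).round())
print('edge',at(t,(565,200),0).round(),at(t,(585,200),0).round())
print('knob',at(t,(434,219.6),60).round(1))
E
```

```text
[ -87. -616.    0.]
[ -79. -533.    0.]
[ -73. -450.    0.]
tops [[ 87. 134.]
 [ 77. 106.]
 [ 66.  76.]]
edge [ 483. -698.    0.] [ 482. -757.    0.]
knob [ 437.3 -296.7   60. ]
```

>>> {"api": "arm_command", "payload": {
  "targets": [
    [0, 0, -50, 0, 1],
    [-50, -10, -100, 8, 1],
    [-100, -20, -150, 16, 1],
    [-150, -30, -170, 24, 1],
    [-200, -40, -170, 33, 1]
  ]
}}

```text
t: 0.6
eef_pos: [102.1, -605.7, 376.2]
tcp_rot: [3.139, -0.001, -0.143]
ft_force: [-0.1, -0.6, -0.5]
opening: 0.999
grip_force: 0.0
```

>>> {"api": "arm_command", "payload": {
  "targets": [
    [-40, 30, 0, 0, 1],
    [-80, 70, 0, 0, 1],
    [-120, 110, 0, 0, 1],
    [-125, 160, 0, 0, 1],
    [-125, 210, 0, 0, 1]
  ]
}}

```text
t: 1.1
eef_pos: [-50.5, -786.6, 374.0]
tcp_rot: [3.141, 0.0, -0.141]
ft_force: [0.3, -0.8, 0.8]
opening: 0.998
grip_force: 0.0
```

>>> {"api": "arm_command", "payload": {
  "targets": [
    [0, 50, 0, 0, 1],
    [0, 100, 0, 0, 1],
    [0, 150, 0, 0, 1],
    [0, 200, 0, 0, 1],
    [0, 250, 0, 0, 1]
  ]
}}

```text
t: 1.6
eef_pos: [-69.3, -912.0, 334.2]
tcp_rot: [3.13, -0.002, -0.138]
ft_force: [0.2, -0.8, -2.1]
opening: 0.999
grip_force: 0.0
```

```bash
python3 - <<'E'
from cell import env
s=env.state(); print({k:s[k] for k in('t','joints','eef_pos','tcp_rot')})
E
```

```text
{'t': 1.6, 'joints': array([-1.71944491,  1.08138351,  0.05596325,  0.00235565,  1.99252118,
       -0.00945856]), 'eef_pos': array([ -69.34670665, -911.98287966,  334.21989274]), 'tcp_rot': array([ 3.12984719e+00, -2.02680166e-03, -1.38201277e-01])}
```

>>> {"api": "arm_command", "payload": {
  "targets": [
    [0, 50, -50, 0, 1],
    [0, 100, -100, 0, 1],
    [0, 150, -150, 0, 1],
    [0, 200, -200, 0, 1],
    [0, 250, -250, 0, 1]
  ]
}}

```text
t: 2.1
eef_pos: [-74.7, -891.5, 404.9]
tcp_rot: [3.077, -0.004, -0.138]
ft_force: [-0.1, -0.0, -0.2]
opening: 0.999
grip_force: 0.0
```

```bash
python3 - <<'E'
from cell import env
s=env.state(); print({k:s[k] for k in('t','joints','eef_pos','tcp_rot')})
E
```

```text
{'t': 2.1, 'joints': array([-1.72958529,  1.00646595,  0.04739304,  0.00539858,  2.02280114,
       -0.01829513]), 'eef_pos': array([ -74.6788838 , -891.45856559,  404.91607307]), 'tcp_rot': array([ 3.07657903, -0.00350523, -0.13786418])}
```

>>> {"api": "arm_command", "payload": {
  "targets": [
    [0, 100, -100, 0, 1],
    [0, 100, -100, 0, 1],
    [0, 100, -100, 0, 1],
    [0, 100, -100, 0, 1],
    [0, 100, -100, 0, 1]
  ]
}}

```text
t: 2.6
eef_pos: [-78.3, -879.5, 439.4]
tcp_rot: [3.048, -0.005, -0.138]
ft_force: [0.2, -0.6, -0.4]
opening: 1.0
grip_force: 0.0
```

```bash
python3 - <<'E'
from cell import env
s=env.state(); print({k:s[k] for k in('t','joints','eef_pos','tcp_rot')})
E
```

```text
{'t': 2.6, 'joints': array([-1.73662385,  0.96733843,  0.04740072,  0.00863144,  2.03330222,
       -0.02352165]), 'eef_pos': array([ -78.25581072, -879.52747883,  439.37158093]), 'tcp_rot': array([ 3.04787872, -0.00513156, -0.13785236])}
```

>>> {"api": "arm_command", "payload": {
  "targets": [
    [0, 400, -250, 0, 1],
    [0, 400, -250, 0, 1],
    [0, 400, -250, 0, 1],
    [0, 400, -250, 0, 1],
    [0, 400, -250, 0, 1]
  ]
}}

```text
t: 3.1
eef_pos: [-85.6, -875.7, 459.3]
tcp_rot: [3.016, -0.006, -0.138]
ft_force: [0.7, -0.3, 0.5]
opening: 0.999
grip_force: 0.0
```

>>> {"api": "arm_command", "payload": {
  "targets": [
    [0, 100, -800, 0, 1],
    [0, 100, -800, 0, 1],
    [0, 100, -800, 0, 1],
    [0, 100, -800, 0, 1],
    [0, 100, -800, 0, 1]
  ]
}}

```text
t: 3.6
eef_pos: [-76.3, -767.7, 609.1]
tcp_rot: [2.993, -0.007, -0.138]
ft_force: [-0.4, -0.6, 0.4]
opening: 0.999
grip_force: 0.0
```

```bash
python3 - <<'E'
from cell import env
s=env.state(); print({k:s[k] for k in('t','joints','eef_pos','tcp_rot')})
E
```

```text
{'t': 3.6, 'joints': array([-1.76068201,  0.75582973,  0.04786094,  0.018353  ,  2.19024958,
       -0.04000564]), 'eef_pos': array([ -76.3005946 , -767.65023871,  609.06262002]), 'tcp_rot': array([ 2.99344991, -0.00731475, -0.13757629])}
```

>>> {"api": "arm_command", "payload": {
  "targets": [
    [0, 300, -250, 0, 1]
  ]
}}

```text
t: 3.7
eef_pos: [-77.6, -768.1, 618.4]
tcp_rot: [2.963, -0.008, -0.137]
ft_force: [-0.3, -0.2, 0.1]
opening: 0.999
grip_force: 0.0
```

>>> {"api": "arm_command", "payload": {
  "targets": [
    [0, 300, -250, 0, 1]
  ]
}}

```text
t: 3.8
eef_pos: [-79.7, -771.6, 622.2]
tcp_rot: [2.94, -0.009, -0.137]
ft_force: [-0.5, 0.1, -0.4]
opening: 1.002
grip_force: 0.0
```

>>> {"api": "arm_command", "payload": {
  "targets": [
    [0, 50, -40, 0, 1],
    [0, 100, -80, 0, 1],
    [0, 150, -120, 0, 1]
  ]
}}

```text
t: 4.1
eef_pos: [-82.5, -769.0, 633.4]
tcp_rot: [2.913, -0.01, -0.137]
ft_force: [-0.1, 0.1, 0.4]
opening: 1.003
grip_force: 0.0
```

```bash
python3 - <<'E'
from cell import env
s=env.state(); print({k:s[k] for k in('t','joints','eef_pos','tcp_rot')})
E
```

```text
{'t': 4.1, 'joints': array([-1.77156558,  0.72740103,  0.04843011,  0.02900944,  2.1382039 ,
       -0.04405784]), 'eef_pos': array([ -82.47099995, -769.03955091,  633.39864253]), 'tcp_rot': array([ 2.9131665 , -0.01035006, -0.13713679])}
```

>>> {"api": "arm_command", "payload": {
  "targets": [
    [0, 300, -250, 0, 1]
  ]
}}

```text
t: 4.2
eef_pos: [-83.7, -769.2, 641.3]
tcp_rot: [2.888, -0.011, -0.137]
ft_force: [0.3, 0.1, -0.5]
opening: 0.998
grip_force: 0.0
```

>>> {"api": "arm_command", "payload": {
  "targets": [
    [0, 300, -250, 0, 1]
  ]
}}

```text
t: 4.3
eef_pos: [-84.7, -767.8, 652.6]
tcp_rot: [2.858, -0.012, -0.137]
ft_force: [0.5, 0.3, -0.2]
opening: 1.002
grip_force: 0.0
```

>>> {"api": "arm_command", "payload": {
  "targets": [
    [0, 300, -250, 0, 1]
  ]
}}

```text
t: 4.4
eef_pos: [-85.6, -765.7, 663.8]
tcp_rot: [2.83, -0.013, -0.136]
ft_force: [-0.7, -0.1, 0.8]
opening: 1.002
grip_force: 0.0
```

>>> {"api": "arm_command", "payload": {
  "targets": [
    [0, 300, -250, 0, 1]
  ]
}}

```text
t: 4.5
eef_pos: [-86.5, -763.3, 674.8]
tcp_rot: [2.803, -0.013, -0.136]
ft_force: [0.3, 0.3, 0.7]
opening: 0.998
grip_force: 0.0
```

>>> {"api": "arm_command", "payload": {
  "targets": [
    [0, 300, -250, 0, 1]
  ]
}}

```text
t: 4.6
eef_pos: [-87.2, -760.5, 686.0]
tcp_rot: [2.776, -0.014, -0.136]
ft_force: [-0.1, -0.4, -0.2]
opening: 1.0
grip_force: 0.0
```

>>> {"api": "arm_command", "payload": {
  "targets": [
    [0, 300, -250, 0, 1]
  ]
}}

```text
t: 4.7
eef_pos: [-87.9, -757.2, 697.5]
tcp_rot: [2.749, -0.015, -0.136]
ft_force: [-0.1, 0.5, -0.3]
opening: 0.998
grip_force: 0.0
```

>>> {"api": "arm_command", "payload": {
  "targets": [
    [0, 300, -250, 0, 1]
  ]
}}

```text
t: 4.8
eef_pos: [-88.4, -753.3, 709.5]
tcp_rot: [2.722, -0.015, -0.135]
ft_force: [-0.2, 0.9, -0.7]
opening: 1.002
grip_force: 0.0
```

>>> {"api": "arm_command", "payload": {
  "targets": [
    [0, 300, -250, 0, 1]
  ]
}}

```text
t: 4.9
eef_pos: [-88.9, -748.7, 721.8]
tcp_rot: [2.695, -0.016, -0.135]
ft_force: [-0.4, -0.0, 0.1]
opening: 1.0
grip_force: 0.0
```

```bash
cat > st.py <<'E'
from cell import env
import numpy as np
from scipy.spatial.transform import Rotation as R
np.set_printoptions(precision=3,suppress=True)
s=env.state(); A=R.from_euler('xyz',s['tcp_rot']).as_matrix()
print(s['t'],'q',s['joints'],'p',s['eef_pos'],'f',s['ft_force'],'op',s['opening'],s['grip_force'])
a=A[:,2]; print('tilt',np.arccos(-a[2]),'head',np.degrees(np.arctan2(a[1],a[0])),'yhead',np.degrees(np.arctan2(A[1,1],A[0,1])),'\n',A)
E
python3 st.py
```

```text
4.9 q [-1.796  0.625  0.048  0.059  2.024 -0.048] p [ -88.886 -748.741  721.846] f [-0.355 -0.004  0.123] op 0.9995584975792337 0.0
tilt 0.44638568481098806 head -95.8512749139682 yhead -98.17536396052772 
 [[ 0.991 -0.128 -0.044]
 [-0.135 -0.893 -0.429]
 [ 0.016  0.431 -0.902]]
```

>>> {"api": "arm_command", "payload": {
  "targets": [
    [0, 300, -250, 0, 1]
  ]
}}

```text
t: 5.0
eef_pos: [-89.2, -743.6, 734.6]
tcp_rot: [2.668, -0.016, -0.135]
ft_force: [-0.3, -0.1, 0.2]
opening: 0.998
grip_force: 0.0
```

>>> {"api": "arm_command", "payload": {
  "targets": [
    [0, 300, -250, 0, 1]
  ]
}}

```text
t: 5.1
eef_pos: [-89.5, -737.9, 747.6]
tcp_rot: [2.641, -0.017, -0.135]
ft_force: [0.3, -0.7, 0.3]
opening: 0.998
grip_force: 0.0
```

>>> {"api": "arm_command", "payload": {
  "targets": [
    [0, 300, -250, 0, 1]
  ]
}}

```text
t: 5.2
eef_pos: [-89.6, -731.5, 760.9]
tcp_rot: [2.614, -0.017, -0.134]
ft_force: [0.2, 0.7, 0.8]
opening: 0.997
grip_force: 0.0
```

```bash
cat > plan.py <<'E'
import numpy as np,sys
from scipy.spatial.transform import Rotation as R
from cell import env
def plan(wps,step=45,rstep=8.0,fing=1,p=None,A=None):
    """wps: list of (world xyz, roll to add over that leg[, fing])"""
    s=env.state()
    if p is None: p=np.array(s['eef_pos'])
    if A is None: A=R.from_euler('xyz',s['tcp_rot'])
    rows=[]; q=p.copy(); acc=0
    for w in wps:
        w=list(w); g=np.array(w[0],float); n=max(1,int(np.ceil(max(np.linalg.norm(g-q)/step,abs(w[1])/rstep))))
        for i in range(1,n+1): rows.append((q+(g-q)*i/n,acc+w[1]*i/n,w[2] if len(w)>2 else fing))
        q=g; acc+=w[1]
    base=0
    for k in range(0,len(rows),5):
        out=[]
        for P,r,f in rows[k:k+5]:
            d=np.round(A.inv().apply(P-p)); out.append([int(x) for x in d]+[int(round(r-base)),f])
        print(out)
        p=p+A.apply(out[-1][:3]); A=A*R.from_euler('z',out[-1][3],degrees=True); base+=out[-1][3]
    return p,A
E
python3 st.py; python3 - <<'E'
from plan import *
A=R.from_euler('xyz',env.state()['tcp_rot']); a=A.as_matrix()[:,2]
G=np.array([395.6,328.4,70]); print(G+19*a, G-90*a)
plan([((0,-750,640),-8),((580,-200,520),-92),(G-90*a,-80)])
E
```

```text
5.2 q [-1.807  0.578  0.048  0.072  1.99  -0.05 ] p [ -89.609 -731.466  760.932] f [0.157 0.675 0.767] op 0.9966884905873642 0.0
tilt 0.5274312027425823 head -95.99458192964575 yhead -98.27216555412856 
 [[ 0.991 -0.124 -0.053]
 [-0.134 -0.855 -0.501]
 [ 0.017  0.503 -0.864]]
[394.60129464 318.88930189  53.58204613] [400.33070962 373.45067524 147.76925515]
[[22, -14, 27, -2, 1], [45, -28, 55, -4, 1], [67, -42, 82, -6, 1], [89, -56, 109, -8, 1], [117, -90, 98, -13, 1]]
[[34, -26, -11, -5, 1], [69, -52, -23, -10, 1], [103, -79, -34, -15, 1], [138, -105, -45, -21, 1], [173, -132, -56, -26, 1]]
[[42, -8, -12, -5, 1], [85, -17, -23, -10, 1], [127, -26, -34, -15, 1], [170, -34, -45, -20, 1], [213, -43, -56, -25, 1]]
[[42, 10, -12, -5, 1], [84, 20, -23, -10, 1], [126, 31, -34, -16, 1], [169, 41, -45, -21, 1], [211, 51, -57, -26, 1]]
[[33, 28, -11, -5, 1], [67, 55, -22, -10, 1], [108, 39, -19, -15, 1], [149, 23, -17, -20, 1], [190, 6, -14, -25, 1]]
[[43, 3, 3, -5, 1], [87, 5, 6, -10, 1], [132, 8, 8, -15, 1], [176, 10, 11, -20, 1], [220, 13, 14, -25, 1]]
[[38, 21, 3, -5, 1], [77, 41, 5, -10, 1], [116, 62, 8, -15, 1], [155, 83, 11, -20, 1], [194, 104, 14, -25, 1]]
[[26, 35, 2, -5, 1], [53, 71, 5, -10, 1], [79, 106, 8, -15, 1]]
```

>>> {"api": "arm_command", "payload": {
  "targets": [
    [22, -14, 27, -2, 1],
    [45, -28, 55, -4, 1],
    [67, -42, 82, -6, 1],
    [89, -56, 109, -8, 1],
    [117, -90, 98, -13, 1]
  ]
}}

```text
t: 5.7
eef_pos: [32.8, -721.0, 624.3]
tcp_rot: [2.634, 0.096, 0.064]
ft_force: [0.5, -0.7, -0.2]
opening: 0.999
grip_force: 0.0
```

>>> {"api": "arm_command", "payload": {
  "targets": [
    [34, -26, -11, -5, 1],
    [69, -52, -23, -10, 1],
    [103, -79, -34, -15, 1],
    [138, -105, -45, -21, 1],
    [173, -132, -56, -26, 1]
  ]
}}

```text
t: 6.2
eef_pos: [194.5, -564.9, 599.3]
tcp_rot: [2.708, 0.309, 0.477]
ft_force: [0.6, 0.4, 0.4]
opening: 0.996
grip_force: 0.0
```

>>> {"api": "arm_command", "payload": {
  "targets": [
    [42, -8, -12, -5, 1],
    [85, -17, -23, -10, 1],
    [127, -26, -34, -15, 1],
    [170, -34, -45, -20, 1],
    [213, -43, -56, -25, 1]
  ]
}}

```text
t: 6.7
eef_pos: [355.5, -412.2, 566.3]
tcp_rot: [2.876, 0.46, 0.919]
ft_force: [0.1, -1.0, 0.7]
opening: 0.997
grip_force: 0.0
```

```bash
python3 st.py
```

```text
6.7 q [-0.786  0.075  1.344 -0.407  1.387 -0.189] p [ 355.483 -412.231  566.304] f [ 0.088 -0.957  0.703] op 0.9969652803102295 0.0
tilt 0.5264187422017337 head -95.83298259404016 yhead -30.478675626940657 
 [[ 0.544  0.838 -0.051]
 [ 0.712 -0.493 -0.5  ]
 [-0.444  0.236 -0.865]]
```

>>> {"api": "arm_command", "payload": {
  "targets": [
    [42, 10, -12, -5, 1],
    [84, 20, -23, -10, 1],
    [126, 31, -34, -16, 1],
    [169, 41, -45, -21, 1],
    [211, 51, -57, -26, 1]
  ]
}}

```text
t: 7.2
eef_pos: [516.5, -259.1, 534.0]
tcp_rot: [3.122, 0.525, 1.43]
ft_force: [1.2, -0.3, 0.6]
opening: 1.001
grip_force: 0.0
```

>>> {"api": "arm_command", "payload": {
  "targets": [
    [33, 28, -11, -5, 1],
    [67, 55, -22, -10, 1],
    [108, 39, -19, -15, 1],
    [149, 23, -17, -20, 1],
    [190, 6, -14, -25, 1]
  ]
}}

```text
t: 7.7
eef_pos: [545.5, -90.4, 450.0]
tcp_rot: [-2.918, 0.479, 1.926]
ft_force: [0.6, 0.8, -0.0]
opening: 0.999
grip_force: 0.0
```

```bash
python3 st.py
```

```text
7.7 q [-0.037  0.261  1.396 -0.524  1.529 -0.304] p [545.46  -90.437 449.992] f [ 0.572  0.815 -0.024] op 0.9988183711364723 0.0
tilt 0.5247981248967949 head -95.87421794216367 yhead 14.397078045869037 
 [[-0.309  0.95  -0.051]
 [ 0.832  0.244 -0.498]
 [-0.461 -0.197 -0.865]]
```

>>> {"api": "arm_command", "payload": {
  "targets": [
    [43, 3, 3, -5, 1],
    [87, 5, 6, -10, 1],
    [132, 8, 8, -15, 1],
    [176, 10, 11, -20, 1],
    [220, 13, 14, -25, 1]
  ]
}}

```text
t: 8.2
eef_pos: [489.5, 88.8, 334.2]
tcp_rot: [-2.735, 0.341, 2.378]
ft_force: [-0.1, 0.2, -0.9]
opening: 1.0
grip_force: 0.0
```

>>> {"api": "arm_command", "payload": {
  "targets": [
    [38, 21, 3, -5, 1],
    [77, 41, 5, -10, 1],
    [116, 62, 8, -15, 1],
    [155, 83, 11, -20, 1],
    [194, 104, 14, -25, 1]
  ]
}}

```text
t: 8.7
eef_pos: [433.4, 268.0, 218.2]
tcp_rot: [-2.637, 0.146, 2.782]
ft_force: [1.4, -0.2, 0.4]
opening: 1.002
grip_force: 0.0
```

>>> {"api": "arm_command", "payload": {
  "targets": [
    [26, 35, 2, -5, 1],
    [53, 71, 5, -10, 1],
    [79, 106, 8, -15, 1],
    [79, 106, 8, -15, 1],
    [79, 106, 8, -15, 1]
  ]
}}

```text
t: 9.2
eef_pos: [400.2, 374.6, 149.1]
tcp_rot: [-2.617, 0.017, 3.008]
ft_force: [0.7, 0.1, 0.4]
opening: 1.001
grip_force: 0.0
```

```bash
python3 st.py; python3 - <<'E'
from h import *
from cell import env
s=env.read_camera('scene');t=env.read_camera('top')
a=cv2.resize(s['frame'][100:220,270:430,::-1],None,fx=5,fy=5,interpolation=cv2.INTER_CUBIC)
cv2.imwrite('pics/g1.png',a)
pickle.dump(t,open('top2.pkl','wb'));pickle.dump(s,open('scene2.pkl','wb'))
# check predicted jaw/handle pixels in original scene image
u=np.array([-.146,-.989,0]);l=np.array([.989,-.146,0]);O=np.array([392.2,305.6,0])
P=lambda x,y,z:O+x*u+y*l+np.array([0,0,z])
for n,q in dict(headT=(172,0,35),barF=(55,0,34),hend=(-41,0,101),grip=(-23,0,70)).items(): print(n,((proj(s,P(*q))[0]-[270,100])*5).round(),proj(t,P(*q))[0].round(1))
E
```

```text
9.2 q [ 0.788  0.643  1.574 -0.328  1.36  -0.503] p [400.24  374.624 149.096] f [0.736 0.114 0.421] op 1.0007194026226824 0.0
tilt 0.5252956980972266 head -95.93067865039669 yhead 81.75992626017954 
 [[-0.991  0.124 -0.052]
 [ 0.133  0.856 -0.499]
 [-0.017 -0.501 -0.865]]
headT [336. 379.] [274.9 248.6]
barF [529. 349.] [232.4 243.2]
hend [693. 229.] [190.2 240.6]
grip [659. 278.] [200.5 240.6]
```

View pics/g1.png

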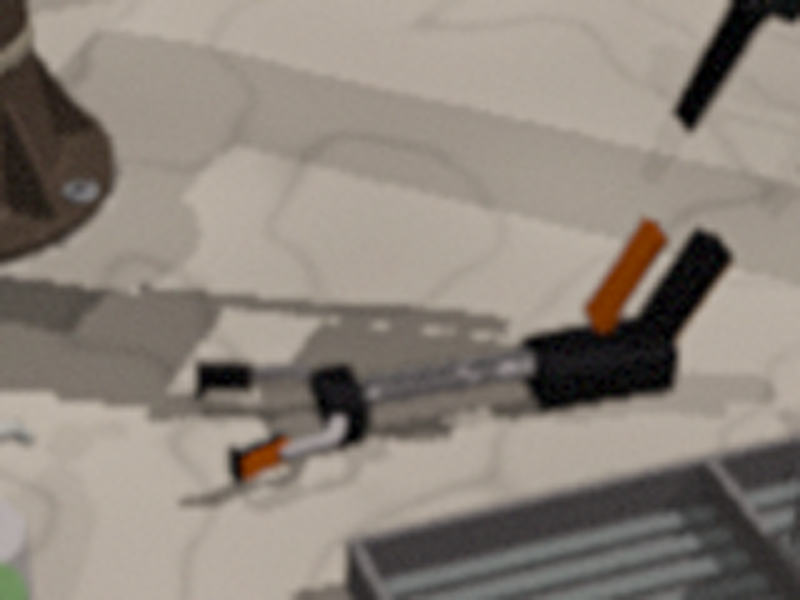

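>>> {"api": "arm_command", "payload": {
  "targets": [
    [0, 0, 40, 0, 1],
    [0, 0, 75, 0, 1],
    [0, 0, 100, 0, 1],
    [0, 0, 110, 0, 1],
    [0, 0, 110, 0, 1]
  ]
}}

```text
t: 9.8
eef_pos: [395.1, 318.6, 54.4]
tcp_rot: [-2.617, 0.017, 3.005]
ft_force: [0.2, -0.4, -0.7]
opening: 0.997
grip_force: 0.0
```

>>> {"api": "arm_command", "payload": {
  "targets": [
    [0, 0, 0, 0, 0.58],
    [0, 0, 0, 0, 0.58],
    [0, 0, 0, 0, 0.58],
    [0, 0, 0, 0, 0.58],
    [0, 0, 0, 0, 0.58]
  ]
}}

```text
t: 10.3
eef_pos: [394.7, 319.7, 54.3]
tcp_rot: [-2.617, 0.018, 3.007]
ft_force: [1.2, 3.2, -2.8]
opening: 0.634
grip_force: 1.0
```

```bash
python3 st.py
```

```text
10.3 q [ 0.731  0.719  1.752 -0.385  1.107 -0.45 ] p [394.706 319.673  54.326] f [ 1.231  3.157 -2.835] op 0.634482121182524 0.9582987427711487
tilt 0.5247497060032857 head -95.94431637243346 yhead 81.73327126862699 
 [[-0.991  0.124 -0.052]
 [ 0.134  0.857 -0.498]
 [-0.018 -0.501 -0.865]]
```

>>> {"api": "arm_command", "payload": {
  "targets": [
    [0, 0, 0, 0, 0.58],
    [0, 0, 0, 0, 0.58],
    [0, 0, 0, 0, 0.58],
    [0, 0, 0, 0, 0.58]
  ]
}}

```text
t: 10.7
eef_pos: [394.7, 319.4, 54.0]
tcp_rot: [-2.617, 0.017, 3.007]
ft_force: [-0.3, 0.5, -1.0]
opening: 0.583
grip_force: 13.2
```

```bash
python3 st.py
```

```text
10.7 q [ 0.731  0.719  1.752 -0.385  1.107 -0.45 ] p [394.677 319.448  54.044] f [-0.276  0.467 -0.996] op 0.5834390268985103 13.203229308128357
tilt 0.525095322842691 head -95.99372863513447 yhead 81.73306741669845 
 [[-0.991  0.124 -0.052]
 [ 0.134  0.856 -0.499]
 [-0.017 -0.501 -0.865]]
```

```bash
cat > rp.py <<'E'
from plan import *
import json,os
X=np.array([.9972,.0755,0]);Y=np.array([-.0755,.9972,0]);C=np.array([525.8,-287.8,0])
sh=lambda x,y,z:C+x*X+y*Y+np.array([0,0,z])
def tosh(P): d=np.array(P)-C; return np.array([d@X,d@Y,P[2]])
def cupw(c,p,A): return p+A.apply(c)
# go: waypoints (cup world xyz, heading deg or None, step, fing)
def go(c,ut,wps,p=None,A=None):
    s=env.state()
    if p is None: p=np.array(s['eef_pos'])
    if A is None: A=R.from_euler('xyz',s['tcp_rot'])
    rows=[]; A0=A; cc=cupw(c,p,A); th=0
    def head(t): v=(A0*R.from_euler('z',t,degrees=True)).apply(ut); return np.degrees(np.arctan2(v[1],v[0]))
    for g,h,step,f in wps:
        g=np.array(g,float); t1=th
        if h is not None:
            for _ in range(20): t1-= ((h-head(t1)+180)%360-180)/.87
        n=max(1,int(np.ceil(max(np.linalg.norm(g-cc)/step,abs(t1-th)/5))))
        for i in range(1,n+1): rows.append((cc+(g-cc)*i/n,th+(t1-th)*i/n,f))
        cc=g; th=t1
    base=0
    for k in range(0,len(rows),5):
        out=[]
        for P,r,f in rows[k:k+5]:
            ri=round(r-base); Ar=A*R.from_euler('z',ri,degrees=True)
            d=np.round(A.inv().apply(P-Ar.apply(c)-p)); out.append([int(x) for x in d]+[int(ri),f])
        print(out)
        p=p+A.apply(out[-1][:3]); A=A*R.from_euler('z',out[-1][3],degrees=True); base+=out[-1][3]
    print('end cups',tosh(cupw(c,p,A)),'head',np.degrees(np.arctan2(*A.apply(ut)[[1,0]])),'u',A.apply(ut),'p',p)
E
python3 - <<'E'
from rp import *
s=env.state();A=R.from_euler('xyz',s['tcp_rot']);p=s['eef_pos']
u=np.array([-.146,-.989,0]);u/=np.linalg.norm(u);O=np.array([392.2,305.6,0])+1.3*u
cups=O+234*u+[0,0,24]; c=A.inv().apply(cups-p);ut=A.inv().apply(u)
json.dump([list(c),list(ut)],open('c.json','w')); print(tosh(cups))
go(c,ut,[(cups+[0,0,50],None,20,.58),(sh(-125,250,64),-92,30,.58)])
E
```

```text
[-140.26615827  372.29426258   24.        ]
[[0, -8, -14, 0, 0.58], [-1, -17, -29, 0, 0.58], [-1, -25, -43, 0, 0.58], [-5, -44, -30, -1, 0.58], [-6, -63, -16, -3, 0.58]]
[[-4, -20, 13, -1, 0.58], [-4, -39, 27, -3, 0.58], [-8, -59, 40, -4, 0.58]]
end cups [-124.50892769  250.0221179    64.31487499] head -92.339918219987 u [-4.08279167e-02 -9.99165970e-01 -6.67943325e-04] p [395.22191527 201.13615126  94.4432269 ]
```

>>> {"api": "arm_command", "payload": {
  "targets": [
    [0, -8, -14, 0, 0.58],
    [-1, -17, -29, 0, 0.58],
    [-1, -25, -43, 0, 0.58],
    [-5, -44, -30, -1, 0.58],
    [-6, -63, -16, -3, 0.58]
  ]
}}

```text
t: 11.2
eef_pos: [394.0, 272.6, 101.0]
tcp_rot: [-2.618, -0.008, 3.054]
ft_force: [-0.3, 0.4, -2.7]
opening: 0.581
grip_force: 13.1
```

>>> {"api": "arm_command", "payload": {
  "targets": [
    [-4, -20, 13, -1, 0.58],
    [-4, -39, 27, -3, 0.58],
    [-8, -59, 40, -4, 0.58],
    [-8, -59, 40, -4, 0.58],
    [-8, -59, 40, -4, 0.58]
  ]
}}

```text
t: 11.7
eef_pos: [395.5, 201.2, 95.3]
tcp_rot: [-2.619, -0.043, 3.112]
ft_force: [-0.7, 0.4, -1.3]
opening: 0.581
grip_force: 13.1
```

```bash
python3 st.py; python3 - <<'E'
from h import *
from rp import *
s=env.read_camera('scene');t=env.read_camera('top')
c,ut=json.load(open('c.json'));S=env.state();A=R.from_euler('xyz',S['tcp_rot']);p=S['eef_pos']
w=cupw(np.array(c),p,A);print('cup est',w,tosh(w))
print('px top',proj(t,w)[0],'scene',proj(s,w)[0])
a=cv2.resize(t['frame'][180:280,320:480,::-1],None,fx=4,fy=4,interpolation=cv2.INTER_CUBIC)
b=cv2.resize(s['frame'][130:250,190:350,::-1],None,fx=2,fy=2)
b=cv2.resize(s['frame'][140:190,270:430,::-1],None,fx=4,fy=4,interpolation=cv2.INTER_CUBIC)
b=cv2.resize(s['frame'][140:190+0,250:410,::-1],None,fx=4,fy=4,interpolation=cv2.INTER_CUBIC)
cv2.imwrite('pics/s1.png',np.vstack([a,b]))
E
```

```text
11.7 q [ 0.563  0.576  1.938 -0.478  1.025 -0.655] p [395.528 201.185  95.34 ] f [-0.667  0.427 -1.343] op 0.580930211720808 13.1398406624794
tilt 0.5243534905481737 head -95.9597166252965 yhead 89.70234106257264 
 [[-0.999  0.005 -0.052]
 [ 0.03   0.867 -0.498]
 [ 0.043 -0.499 -0.866]]
cup est [383.08938597 -47.21342134  64.70733715] [-124.14673762  250.68758759   64.70733715]
px top [342.44814523 242.01286648] scene [277.58357655 186.72589957]
```

View pics/s1.png

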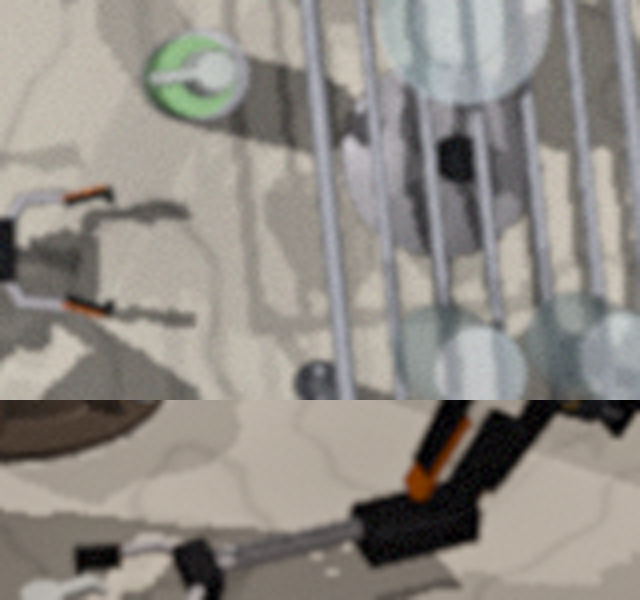

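```bash
python3 - <<'E'
from rp import *
c,ut=map(np.array,json.load(open('c.json')))
go(c,ut,[(sh(-125,200,50),-92,28,.58),(sh(-125,108,49),-92,28,.58),(sh(-89,62,49),-87,15,.58),(sh(-89,3,49),-87,15,.58)])
E
```

```text
[[-3, -18, 19, 0, 0.58], [-5, -36, 38, 0, 0.58], [-7, -56, 49, 0, 0.58], [-10, -76, 61, 0, 0.58], [-12, -96, 72, 0, 0.58]]
[[-3, -19, 12, 0, 0.58], [-6, -29, 17, -2, 0.58], [-12, -38, 22, -3, 0.58], [-16, -48, 27, -5, 0.58], [-22, -57, 31, -6, 0.58]]
[[0, -13, 8, 0, 0.58], [-1, -26, 15, 0, 0.58], [-1, -39, 22, 0, 0.58], [-1, -52, 30, 0, 0.58]]
end cups [-88.93817379   2.5740602   48.67029866] head -87.15939642988441 u [ 0.04955639 -0.99874727 -0.0069325 ] p [428.36355034 -42.91760669  80.20569648]
```

>>> {"api": "arm_command", "payload": {
  "targets": [
    [-3, -18, 19, 0, 0.58],
    [-5, -36, 38, 0, 0.58],
    [-7, -56, 49, 0, 0.58],
    [-10, -76, 61, 0, 0.58],
    [-12, -96, 72, 0, 0.58]
  ]
}}

```text
t: 12.3
eef_pos: [403.6, 81.6, 79.7]
tcp_rot: [-2.618, -0.043, 3.114]
ft_force: [0.3, -0.6, -2.0]
opening: 0.58
grip_force: 13.1
```

>>> {"api": "arm_command", "payload": {
  "targets": [
    [-3, -19, 12, 0, 0.58],
    [-6, -29, 17, -2, 0.58],
    [-12, -38, 22, -3, 0.58],
    [-16, -48, 27, -5, 0.58],
    [-22, -57, 31, -6, 0.58]
  ]
}}

```text
t: 12.8
eef_pos: [423.8, 16.4, 80.5]
tcp_rot: [-2.624, -0.096, -3.077]
ft_force: [0.3, 0.1, -1.9]
opening: 0.58
grip_force: 13.1
```

>>> {"api": "arm_command", "payload": {
  "targets": [
    [0, -13, 8, 0, 0.58],
    [-1, -26, 15, 0, 0.58],
    [-1, -39, 22, 0, 0.58],
    [-1, -52, 30, 0, 0.58],
    [-1, -52, 30, 0, 0.58]
  ]
}}

```text
t: 13.3
eef_pos: [428.4, -44.1, 80.0]
tcp_rot: [-2.624, -0.096, -3.08]
ft_force: [0.7, 1.1, -1.7]
opening: 0.581
grip_force: 13.2
```

```bash
python3 st.py; python3 - <<'E'
from h import *
from rp import *
s=env.read_camera('scene');t=env.read_camera('top')
c,ut=json.load(open('c.json'));S=env.state();A=R.from_euler('xyz',S['tcp_rot']);p=S['eef_pos']
w=cupw(np.array(c),p,A);print('cup est',w,tosh(w))
print('px top',(proj(t,w)[0]-[360,180])*5,'knob head mid',(proj(t,[437.3,-296.7,50])[0]-[360,180])*5)
a=cv2.resize(t['frame'][180:260,360:480,::-1],None,fx=5,fy=5,interpolation=cv2.INTER_CUBIC)
b=cv2.resize(s['frame'][170:210,170:290,::-1],None,fx=5,fy=5,interpolation=cv2.INTER_CUBIC)
cv2.imwrite('pics/s2.png',np.vstack([a,b]))
E
```

```text
13.3 q [ 0.057  0.536  2.136 -0.818  0.745 -0.91 ] p [428.413 -44.143  79.967] f [ 0.7    1.099 -1.742] op 0.5806685459041006 13.160164654254913
tilt 0.5254170762957375 head -96.00423656381821 yhead 96.63205835409015 
 [[-0.994 -0.101 -0.052]
 [-0.061  0.865 -0.499]
 [ 0.096 -0.492 -0.865]]
cup est [ 436.7927486  -292.19085876   48.54498305] [-89.08954093   2.34148312  48.54498305]
px top [355.68287857 198.59018387] knob head mid [364.61932114 197.53799346]
```

View pics/s2.png

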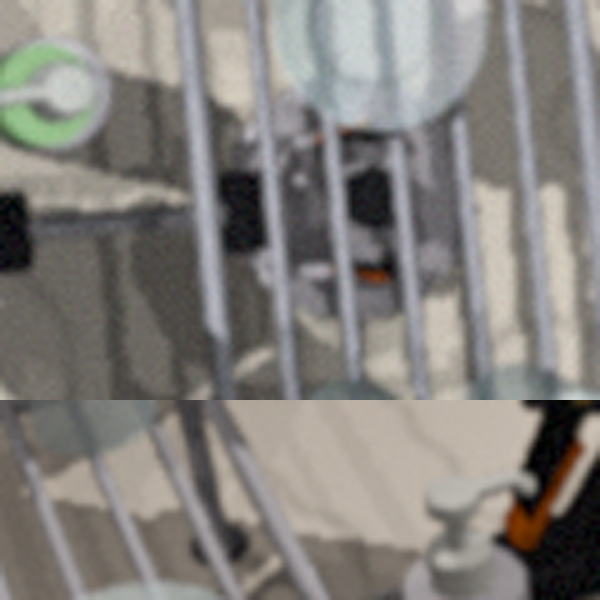

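>>> {"api": "arm_command", "payload": {
  "targets": [
    [0, 0, 0, 0, 0.5],
    [0, 0, 0, 0, 0.46],
    [0, 0, 0, 0, 0.3],
    [0, 0, 0, 0, 0],
    [0, 0, 0, 0, 0]
  ]
}}

```text
t: 13.9
eef_pos: [428.2, -43.5, 79.9]
tcp_rot: [-2.625, -0.096, -3.079]
ft_force: [1.8, -1.2, -1.7]
opening: 0.473
grip_force: 29.9
```

>>> {"api": "arm_command", "payload": {
  "targets": [
    [0, 0, 0, 0, 0],
    [0, 0, 0, 0, 0],
    [0, 0, 0, 0, 0]
  ]
}}

```text
t: 14.2
eef_pos: [427.9, -43.6, 79.8]
tcp_rot: [-2.625, -0.096, -3.08]
ft_force: [0.2, 0.9, -2.0]
opening: 0.466
grip_force: 29.9
```

```bash
python3 st.py
```

```text
14.2 q [ 0.059  0.536  2.137 -0.818  0.745 -0.91 ] p [427.905 -43.585  79.788] f [ 0.179  0.93  -2.023] op 0.4661692662260429 29.92262452840805
tilt 0.5249861727174275 head -96.03188395099652 yhead 96.68036266915404 
 [[-0.993 -0.101 -0.053]
 [-0.062  0.865 -0.498]
 [ 0.096 -0.492 -0.865]]
```

```bash
python3 - <<'E'
from rp import *
c,ut=map(np.array,json.load(open('c.json'))); c=c+[0,-5.2,0]
json.dump([list(c),list(ut)],open('c2.json','w'))
s=env.state();w=cupw(c,s['eef_pos'],R.from_euler('xyz',s['tcp_rot']));print(tosh(w))
go(c,ut,[(w+[0,0,23],None,8,0),(sh(-136,14,74),-94,8,0),(sh(-136,260,76),-94,22,0)])
E
```

```text
[-89.40917568  -2.58903079  50.92268568]
[[1, -4, -7, 0, 0], [1, -8, -13, 0, 0], [2, -11, -20, 0, 0], [5, -9, -20, 1, 0], [8, -7, -21, 2, 0]]
[[3, 2, -1, 1, 0], [3, 4, -1, 3, 0], [6, 5, -2, 4, 0], [9, 7, -2, 5, 0], [13, 9, -3, 6, 0]]
[[2, 17, -10, 0, 0], [5, 35, -20, 0, 0], [8, 52, -31, 0, 0], [11, 70, -41, 0, 0], [13, 87, -51, 0, 0]]
[[3, 18, -10, 0, 0], [6, 36, -21, 0, 0], [9, 53, -31, 0, 0], [11, 71, -41, 0, 0], [14, 88, -51, 0, 0]]
[[3, 18, -11, 0, 0], [6, 35, -21, 0, 0]]
end cups [-136.43553702  259.86519318   76.17179431] head -94.09740457562576 u [-7.14522613e-02 -9.97444018e-01  7.05377675e-05] p [389.89851901 214.10831795 103.5482646 ]
```

>>> {"api": "arm_command", "payload": {
  "targets": [
    [1, -4, -7, 0, 0],
    [1, -8, -13, 0, 0],
    [2, -11, -20, 0, 0],
    [5, -9, -20, 1, 0],
    [8, -7, -21, 2, 0]
  ]
}}

```text
t: 14.7
eef_pos: [421.6, -39.6, 102.4]
tcp_rot: [-2.622, -0.077, -3.111]
ft_force: [-0.1, -0.2, -3.7]
opening: 0.467
grip_force: 29.9
```

>>> {"api": "arm_command", "payload": {
  "targets": [
    [3, 2, -1, 1, 0],
    [3, 4, -1, 3, 0],
    [6, 5, -2, 4, 0],
    [9, 7, -2, 5, 0],
    [13, 9, -3, 6, 0]
  ]
}}

```text
t: 15.2
eef_pos: [408.1, -30.7, 101.3]
tcp_rot: [-2.617, -0.026, 3.082]
ft_force: [-0.7, 0.2, -3.4]
opening: 0.463
grip_force: 29.9
```

```bash
python3 st.py; python3 - <<'E'
from h import *
from rp import *
s=env.read_camera('scene');t=env.read_camera('top')
c,ut=json.load(open('c2.json'));S=env.state();w=cupw(np.array(c),S['eef_pos'],R.from_euler('xyz',S['tcp_rot']))
print(w,tosh(w),'px top',(proj(t,w)[0]-[350,180])*5)
a=cv2.resize(t['frame'][180:260,350:470,::-1],None,fx=5,fy=5,interpolation=cv2.INTER_CUBIC)
b=cv2.resize(s['frame'][175:215,170:290,::-1],None,fx=5,fy=5,interpolation=cv2.INTER_CUBIC)
cv2.imwrite('pics/s3.png',np.vstack([a,b]))
E
```

```text
15.2 q [ 0.091  0.479  2.161 -0.775  0.779 -0.788] p [408.118 -30.689 101.255] f [-0.667  0.159 -3.365] op 0.46310204096290775 29.922478795051575
tilt 0.5251718349454458 head -96.01883588612493 yhead 87.43705992587003 
 [[-0.998  0.039 -0.053]
 [ 0.06   0.865 -0.499]
 [ 0.026 -0.501 -0.865]]
[ 388.14347841 -283.68661678   74.04725372] [-136.9605229    14.49493312   74.04725372] px top [406.69433453 291.61543407]
```

View pics/s3.png

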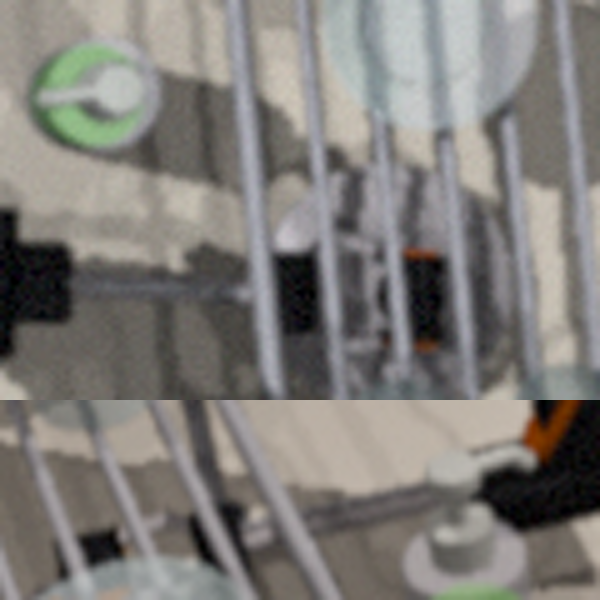

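>>> {"api": "arm_command", "payload": {
  "targets": [
    [2, 17, -10, 0, 0],
    [5, 35, -20, 0, 0],
    [8, 52, -31, 0, 0],
    [11, 70, -41, 0, 0],
    [13, 87, -51, 0, 0]
  ]
}}

```text
t: 15.8
eef_pos: [401.4, 71.5, 102.3]
tcp_rot: [-2.617, -0.027, 3.083]
ft_force: [-0.1, -0.1, -3.0]
opening: 0.461
grip_force: 29.9
```

>>> {"api": "arm_command", "payload": {
  "targets": [
    [3, 18, -10, 0, 0],
    [6, 36, -21, 0, 0],
    [9, 53, -31, 0, 0],
    [11, 71, -41, 0, 0],
    [14, 88, -51, 0, 0]
  ]
}}

```text
t: 16.3
eef_pos: [393.5, 173.9, 102.7]
tcp_rot: [-2.617, -0.026, 3.083]
ft_force: [0.4, 0.2, -2.6]
opening: 0.461
grip_force: 29.9
```

>>> {"api": "arm_command", "payload": {
  "targets": [
    [3, 18, -11, 0, 0],
    [6, 35, -21, 0, 0],
    [6, 35, -21, 0, 0],
    [6, 35, -21, 0, 0]
  ]
}}

```text
t: 16.7
eef_pos: [389.8, 214.0, 103.5]
tcp_rot: [-2.617, -0.027, 3.084]
ft_force: [-0.5, -0.5, -3.7]
opening: 0.461
grip_force: 29.9
```

```bash
python3 st.py; python3 - <<'E'
from rp import *
c,ut=map(np.array,json.load(open('c2.json'))); c=c+[0,-5,3]  # knob seen ~6 mm further out
json.dump([list(c),list(ut)],open('c3.json','w'))
s=env.state();w=cupw(c,s['eef_pos'],R.from_euler('xyz',s['tcp_rot']));print(w,tosh(w))
z0=w[2]
go(c,ut,[((390,20,140),-92,22,0),((440,172,140),-80,24,0),((575,173,125),-80,24,0)])
E
```

```text
16.7 q [ 0.59   0.567  1.923 -0.459  1.055 -0.619] p [389.835 214.044 103.461] f [-0.47  -0.531 -3.723] op 0.4608140493183732 29.920209646224976
tilt 0.5253728799146512 head -95.95033892610216 yhead 87.5729763047159 
 [[-0.998  0.037 -0.052]
 [ 0.058  0.865 -0.499]
 [ 0.027 -0.501 -0.865]]
[370.11281252 -44.91406397  76.09069617] [-136.91337519  253.96023806   76.09069617]
[[-3, 5, -18, 0, 0], [-2, 10, -35, -1, 0], [-5, 15, -53, -1, 0], [-4, 20, -71, -2, 0], [-7, 25, -89, -2, 0]]
[[1, 19, -11, -2, 0], [2, 37, -22, -4, 0], [2, 56, -33, -6, 0], [3, 74, -45, -8, 0], [4, 91, -56, -10, 0]]
[[-2, 18, -11, -2, 0], [-5, 35, -22, -4, 0], [-27, 33, -21, -4, 0], [-50, 30, -20, -4, 0], [-72, 28, -19, -4, 0]]
[[-22, -5, 1, 0, 0], [-45, -9, 1, 0, 0], [-67, -13, 2, 0, 0]]
end cups [ 83.99332824 455.71982979 125.41142363] head -80.22943783139618 u [ 0.16966569 -0.98527745 -0.02102137] p [536.42520883 429.14653047 157.87754416]
```

>>> {"api": "arm_command", "payload": {
  "targets": [
    [-3, 5, -18, 0, 0],
    [-2, 10, -35, -1, 0],
    [-5, 15, -53, -1, 0],
    [-4, 20, -71, -2, 0],
    [-7, 25, -89, -2, 0]
  ]
}}

```text
t: 17.2
eef_pos: [402.4, 279.1, 168.4]
tcp_rot: [-2.618, -0.045, 3.113]
ft_force: [1.0, -0.3, -3.6]
opening: 0.458
grip_force: 29.9
```

>>> {"api": "arm_command", "payload": {
  "targets": [
    [1, 19, -11, -2, 0],
    [2, 37, -22, -4, 0],
    [2, 56, -33, -6, 0],
    [3, 74, -45, -8, 0],
    [4, 91, -56, -10, 0]
  ]
}}

```text
t: 17.7
eef_pos: [402.0, 386.4, 170.9]
tcp_rot: [-2.631, -0.132, -3.018]
ft_force: [0.2, -1.1, -3.9]
opening: 0.46
grip_force: 29.9
```

>>> {"api": "arm_command", "payload": {
  "targets": [
    [-2, 18, -11, -2, 0],
    [-5, 35, -22, -4, 0],
    [-27, 33, -21, -4, 0],
    [-50, 30, -20, -4, 0],
    [-72, 28, -19, -4, 0]
  ]
}}

```text
t: 18.2
eef_pos: [469.9, 427.8, 164.2]
tcp_rot: [-2.64, -0.165, -2.957]
ft_force: [0.2, 0.4, -3.1]
opening: 0.462
grip_force: 29.9
```

>>> {"api": "arm_command", "payload": {
  "targets": [
    [-22, -5, 1, 0, 0],
    [-45, -9, 1, 0, 0],
    [-67, -13, 2, 0, 0],
    [-67, -13, 2, 0, 0],
    [-67, -13, 2, 0, 0]
  ]
}}

```text
t: 18.7
eef_pos: [536.9, 427.8, 157.4]
tcp_rot: [-2.64, -0.166, -2.958]
ft_force: [0.2, 0.1, -3.2]
opening: 0.46
grip_force: 29.9
```

```bash
python3 st.py; python3 - <<'E'
from h import *
from rp import *
s=env.read_camera('scene');t=env.read_camera('top')
c,ut=json.load(open('c3.json'));S=env.state();w=cupw(np.array(c),S['eef_pos'],R.from_euler('xyz',S['tcp_rot']))
print(w,'px top',(proj(t,w+[0,0,10])[0]-[170,100])*4,'scene',(proj(s,w+[0,0,10])[0]-[320,130])*3)
a=cv2.resize(t['frame'][100:260,170:320,::-1],None,fx=3,fy=3,interpolation=cv2.INTER_CUBIC)
b=cv2.resize(s['frame'][130:290,325:500,::-1],None,fx=2,fy=2,interpolation=cv2.INTER_CUBIC)
b=cv2.copyMakeBorder(b,0,480-320,0,0,0)
cv2.imwrite('pics/s4.png',np.hstack([a,b]))
E
```

```text
18.7 q [ 0.712  0.817  1.172 -0.35   1.556 -1.007] p [536.852 427.809 157.359] f [ 0.18   0.084 -3.188] op 0.4602494754107078 29.94284749031067
tilt 0.5263397064024217 head -96.2078340823125 yhead 105.69789421757338 
 [[-0.97  -0.238 -0.054]
 [-0.18   0.847 -0.499]
 [ 0.165 -0.475 -0.865]]
[574.59745213 172.30801813 125.62422493] px top [341.70202079 277.90276567] scene [201.62917455 167.99966979]
```

View pics/s4.png

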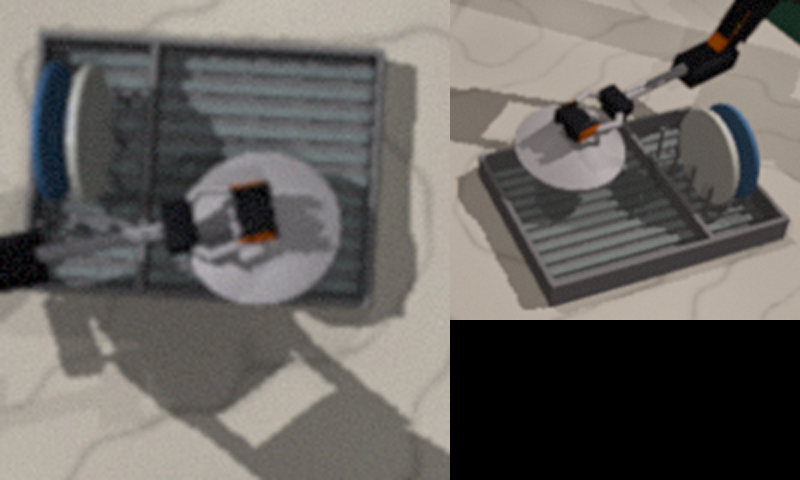

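```bash
python3 - <<'E'
from h import *
from rp import *
t=cam('top')
print('knob',at(t,(254.3,170.7),136),'lid',at(t,(258,176),80))
c,ut=map(np.array,json.load(open('c3.json')))
ry=np.array([.07,.9975,0]);rx=np.array([.9975,-.07,0]);RC=np.array([619.5,231.8,0])
g=RC-34*rx-60*ry; print(g)
go(c,ut,[(g+[0,0,112],-78,12,0),(g+[0,0,82],-78,10,0)])
E
```

```text
knob [571.5295391  175.11259899 136.        ] lid [562.7797263  173.21760259  80.        ]
[581.385 174.33    0.   ]
[[-1, 3, 5, -1, 0], [2, 6, 10, -3, 0], [0, 11, 19, -3, 0], [-1, 16, 28, -3, 0], [-3, 21, 36, -3, 0]]
end cups [ 90.23633519 457.07327246  82.18284518] head -77.74250845526119 u [ 0.21221908 -0.97680581 -0.02852149] p [532.19452642 428.95145939 116.44640478]
```

>>> {"api": "arm_command", "payload": {
  "targets": [
    [-4, 2, 5, -1, 0],
    [-5, 4, 10, -3, 0],
    [-7, 9, 19, -3, 0],
    [-8, 14, 28, -3, 0],
    [-10, 19, 36, -3, 0]
  ]
}}

```text
t: 19.3
eef_pos: [539.6, 428.9, 115.1]
tcp_rot: [-2.648, -0.19, -2.91]
ft_force: [0.1, -0.3, -2.8]
opening: 0.46
grip_force: 29.9
```

```bash
python3 st.py; python3 - <<'E'
from rp import *
c,ut=map(np.array,json.load(open('c3.json')))
s=env.state();A=R.from_euler('xyz',s['tcp_rot']);w=cupw(c,s['eef_pos'],A);print(w)
print('down 1mm in tool',A.inv().apply([0,0,-1]))
E
```

```text
19.3 q [ 0.712  0.86   1.195 -0.352  1.492 -1.038] p [539.599 428.939 115.06 ] f [ 0.131 -0.3   -2.78 ] op 0.4604642172472887 29.94138479232788
tilt 0.5256885730327455 head -96.03995703281427 yhead 109.07727177397543 
 [[-0.956 -0.289 -0.053]
 [-0.226  0.837 -0.499]
 [ 0.189 -0.465 -0.865]]
[588.69378667 174.74590739  80.81054205]
down 1mm in tool [-0.188571    0.46503008  0.86497861]
```

>>> {"api": "arm_command", "payload": {
  "targets": [
    [-1, 2, 4, 0, 0],
    [-2, 4, 7, 0, 0],
    [-2, 4, 7, 0, 0]
  ]
}}

```text
t: 19.6
eef_pos: [540.2, 429.1, 107.8]
tcp_rot: [-2.648, -0.19, -2.91]
ft_force: [-0.9, 0.0, 0.4]
opening: 0.463
grip_force: 30.0
```

>>> {"api": "arm_command", "payload": {
  "targets": [
    [0, 1, 2, 0, 0],
    [-1, 2, 4, 0, 0],
    [-1, 2, 4, 0, 0]
  ]
}}

```text
t: 19.9
eef_pos: [540.4, 429.1, 103.4]
tcp_rot: [-2.648, -0.189, -2.91]
ft_force: [-1.6, 0.3, -0.1]
opening: 0.465
grip_force: 30.0
```

```bash
python3 st.py
```

```text
19.9 q [ 0.711  0.872  1.201 -0.352  1.475 -1.032] p [540.423 429.056 103.426] f [-1.643  0.285 -0.103] op 0.4653370784025683 30.032128393650055
tilt 0.5255869530218094 head -96.03655859951064 yhead 109.05373483509514 
 [[-0.956 -0.289 -0.053]
 [-0.225  0.837 -0.499]
 [ 0.188 -0.465 -0.865]]
```

>>> {"api": "arm_command", "payload": {
  "targets": [
    [0, 1, 2, 0, 0],
    [-1, 2, 3, 0, 0],
    [-1, 2, 3, 0, 0]
  ]
}}

```text
t: 20.2
eef_pos: [540.7, 429.4, 99.5]
tcp_rot: [-2.648, -0.19, -2.91]
ft_force: [-2.8, -0.5, 1.2]
opening: 0.462
grip_force: 30.1
```

>>> {"api": "arm_command", "payload": {
  "targets": [
    [0, 1, 1, 0, 0],
    [0, 1, 2, 0, 0],
    [0, 1, 2, 0, 0]
  ]
}}

```text
t: 20.5
eef_pos: [540.4, 429.4, 97.3]
tcp_rot: [-2.649, -0.189, -2.909]
ft_force: [-2.4, -1.0, 1.2]
opening: 0.465
grip_force: 30.0
```

```bash
python3 st.py
```

```text
20.5 q [ 0.711  0.878  1.204 -0.353  1.465 -1.029] p [540.364 429.426  97.279] f [-2.364 -1.015  1.153] op 0.46462253881163346 30.040631890296936
tilt 0.525088502028001 head -96.002407492279 yhead 109.0760279445558 
 [[-0.956 -0.289 -0.052]
 [-0.226  0.837 -0.499]
 [ 0.188 -0.465 -0.865]]
```

>>> {"api": "arm_command", "payload": {
  "targets": [
    [0, 0, 0, 0, 0.5],
    [0, 0, -1, 0, 0.54],
    [0, -1, -2, 0, 0.58],
    [0, -1, -2, 0, 0.58],
    [0, -1, -2, 0, 0.58]
  ]
}}

```text
t: 21.0
eef_pos: [540.9, 429.7, 99.7]
tcp_rot: [-2.649, -0.189, -2.909]
ft_force: [0.3, 1.5, -1.8]
opening: 0.58
grip_force: 13.1
```

```bash
python3 st.py; python3 - <<'E'
from h import *
from rp import *
s=env.read_camera('scene');t=env.read_camera('top');pickle.dump(t,open('top3.pkl','wb'))
c,ut=map(np.array,json.load(open('c.json')));S=env.state();A=R.from_euler('xyz',S['tcp_rot']);w=cupw(c,S['eef_pos'],A);print('cups open',w,'u',A.apply(ut))
# lid centre: bright metal blob
px=proj(t,[588,175,20])[0];print(px)
f=t['frame'].astype(int);x0,y0=int(px[0])-40,int(px[1])-40
g=cv2.cvtColor(t['frame'],cv2.COLOR_RGB2GRAY)[y0:y0+80,x0:x0+80]
h=cv2.HoughCircles(cv2.GaussianBlur(g,(3,3),0),cv2.HOUGH_GRADIENT,1,20,param1=80,param2=12,minRadius=22,maxRadius=29)
print([ (at(t,(a+x0,b+y0),17).round(1),r) for a,b,r in h[0][:3]] if h is not None else None)
E
```

```text
21.0 q [ 0.711  0.876  1.201 -0.353  1.469 -1.031] p [540.912 429.686  99.742] f [ 0.317  1.534 -1.818] op 0.5797781965215598 13.072945475578308
tilt 0.5247515596249891 head -95.95644993898563 yhead 109.06912554130297 
 [[-0.956 -0.289 -0.052]
 [-0.226  0.837 -0.498]
 [ 0.188 -0.465 -0.865]]
cups open [587.21488772 185.49087338  63.12847171] u [ 0.21253059 -0.97672509 -0.02896298]
[260.03523566 168.7741469 ]
[(array([586.4, 182.5,  17. ]), np.float32(25.0))]
```

>>> {"api": "arm_command", "payload": {
  "targets": [
    [2, -5, -9, 0, 0.58],
    [6, -14, -26, 0, 0.58],
    [11, -26, -48, 0, 0.58],
    [15, -37, -69, 0, 0.58],
    [19, -46, -86, 0, 0.58]
  ]
}}

```text
t: 21.6
eef_pos: [540.6, 429.8, 201.5]
tcp_rot: [-2.649, -0.188, -2.909]
ft_force: [-0.3, 0.6, -1.6]
opening: 0.58
grip_force: 13.1
```

```bash
python3 st.py; python3 - <<'E'
from h import *
from rp import *
t=env.read_camera('top')
c,ut=map(np.array,json.load(open('c.json')))
px=proj(t,[586,182,20])[0];x0,y0=int(px[0])-40,int(px[1])-40
g=cv2.cvtColor(t['frame'],cv2.COLOR_RGB2GRAY)[y0:y0+80,x0:x0+80]
h=cv2.HoughCircles(cv2.GaussianBlur(g,(3,3),0),cv2.HOUGH_GRADIENT,1,20,param1=80,param2=12,minRadius=22,maxRadius=29)
print([ (at(t,(a+x0,b+y0),17).round(1),r) for a,b,r in h[0][:3]] if h is not None else None)
u=np.array([-.146,-.989,0]);u/=np.linalg.norm(u);O=np.array([392.2,305.6,0])+1.3*u;cups=O+234*u+[0,0,24]
go(c,ut,[((420,150,130),-90,28,.58),(cups+[0,0,50],-98.2,28,.58),(cups+[0,0,4],-98.2,12,.58)])
E
```

```text
21.6 q [ 0.712  0.785  1.119 -0.351  1.632 -1.09 ] p [540.593 429.829 201.469] f [-0.336  0.552 -1.639] op 0.5796006053440029 13.05287316441536
tilt 0.523895163994002 head -95.8659611283224 yhead 109.0237934645795 
 [[-0.956 -0.289 -0.051]
 [-0.226  0.837 -0.498]
 [ 0.186 -0.464 -0.866]]
[(array([594.8, 182.4,  17. ]), np.float32(28.4))]
[[16, 5, 8, 2, 0.58], [32, 9, 17, 4, 0.58], [48, 14, 25, 6, 0.58], [65, 18, 34, 8, 0.58], [81, 21, 42, 10, 0.58]]
[[16, 1, 8, 2, 0.58], [33, 2, 17, 4, 0.58], [39, -6, 35, 6, 0.58], [44, -13, 53, 8, 0.58], [50, -21, 71, 10, 0.58]]
[[4, -8, 18, 2, 0.58], [8, -17, 35, 4, 0.58], [8, -12, 45, 4, 0.58], [7, -6, 55, 4, 0.58], [7, 0, 65, 4, 0.58]]
[[1, 5, 10, 0, 0.58]]
end cups [-140.7476222   372.22205412   28.50310717] head -98.39964663947298 u [-0.14607574 -0.9892652  -0.00402984] p [394.07243903 319.23401734  59.55349997]
```

>>> {"api": "arm_command", "payload": {
  "targets": [
    [16, 5, 8, 2, 0.58],
    [32, 9, 17, 4, 0.58],
    [48, 14, 25, 6, 0.58],
    [65, 18, 34, 8, 0.58],
    [81, 21, 42, 10, 0.58]
  ]
}}

```text
t: 22.15
eef_pos: [453.9, 407.8, 167.9]
tcp_rot: [-2.626, -0.104, -3.065]
ft_force: [-0.4, 0.5, -1.6]
opening: 0.585
grip_force: 13.1
```

>>> {"api": "arm_command", "payload": {
  "targets": [
    [16, 1, 8, 2, 0.58],
    [33, 2, 17, 4, 0.58],
    [39, -6, 35, 6, 0.58],
    [44, -13, 53, 8, 0.58],
    [50, -21, 71, 10, 0.58]
  ]
}}

```text
t: 22.65
eef_pos: [403.6, 350.2, 122.0]
tcp_rot: [-2.617, -0.017, 3.067]
ft_force: [0.2, 0.6, -2.5]
opening: 0.583
grip_force: 13.1
```

>>> {"api": "arm_command", "payload": {
  "targets": [
    [4, -8, 18, 2, 0.58],
    [8, -17, 35, 4, 0.58],
    [8, -12, 45, 4, 0.58],
    [7, -6, 55, 4, 0.58],
    [7, 0, 65, 4, 0.58]
  ]
}}

```text
t: 23.15
eef_pos: [394.2, 319.5, 65.4]
tcp_rot: [-2.618, 0.018, 3.008]
ft_force: [0.5, -1.0, -1.7]
opening: 0.583
grip_force: 13.1
```

>>> {"api": "arm_command", "payload": {
  "targets": [
    [1, 5, 10, 0, 0.58],
    [1, 5, 10, 0, 0.58],
    [1, 6, 12, 0, 0.58],
    [1, 6, 12, 0, 0.58]
  ]
}}

```text
t: 23.55
eef_pos: [392.8, 318.2, 52.9]
tcp_rot: [-2.617, 0.017, 3.007]
ft_force: [-0.7, 0.9, -0.3]
opening: 0.582
grip_force: 13.0
```

```bash
python3 st.py
```

```text
23.55 q [ 0.731  0.719  1.758 -0.387  1.102 -0.447] p [392.815 318.225  52.875] f [-0.665  0.871 -0.339] op 0.5819229957310762 13.02822858095169
tilt 0.5250620239173818 head -95.95479207863373 yhead 81.73675692366356 
 [[-0.991  0.124 -0.052]
 [ 0.134  0.856 -0.499]
 [-0.017 -0.501 -0.865]]
```

>>> {"api": "arm_command", "payload": {
  "targets": [
    [0, 0, 0, 0, 0.62],
    [0, 0, 0, 0, 0.7],
    [0, 0, 0, 0, 1],
    [0, 0, 0, 0, 1],
    [0, 0, 0, 0, 1]
  ]
}}

```text
t: 24.05
eef_pos: [392.7, 318.1, 52.8]
tcp_rot: [-2.617, 0.017, 3.007]
ft_force: [0.0, 0.5, -0.0]
opening: 0.896
grip_force: 0.0
```

>>> {"api": "arm_command", "payload": {
  "targets": [
    [0, 0, 0, 0, 1],
    [0, 0, 0, 0, 1],
    [0, 0, -30, 0, 1],
    [0, 0, -60, 0, 1],
    [0, 0, -100, 0, 1]
  ]
}}

```text
t: 24.55
eef_pos: [397.6, 367.8, 139.6]
tcp_rot: [-2.615, 0.016, 3.007]
ft_force: [-0.0, 0.3, -0.2]
opening: 0.999
grip_force: 0.0
```

>>> {"api": "arm_command", "payload": {
  "targets": [
    [0, 0, -40, 0, 1],
    [0, 0, -60, 0, 1],
    [0, 0, -60, 0, 1],
    [0, 0, -60, 0, 1],
    [0, 0, -60, 0, 1]
  ]
}}

```text
t: 25.05
eef_pos: [400.7, 396.9, 189.8]
tcp_rot: [-2.615, 0.016, 3.007]
ft_force: [-0.1, 0.2, -1.2]
opening: 1.001
grip_force: 0.0
```

```bash
python3 st.py; python3 - <<'E'
from h import *
from cell import env
t=env.read_camera('top'); t0=cam('top')
def lid(t):
    px=proj(t,[590,182,17])[0];x0,y0=int(px[0])-40,int(px[1])-40
    hsv=cv2.cvtColor(t['frame'],cv2.COLOR_RGB2GRAY)[y0:y0+80,x0:x0+80]
    d=cv2.absdiff(t['frame'],t0['frame']).max(2)[y0:y0+80,x0:x0+80]
    n,l,st,ce=cv2.connectedComponentsWithStats((cv2.medianBlur(d,3)>35).astype(np.uint8))
    i=1+st[1:,4].argmax(); return st[i],ce[i]+[x0,y0],at(t,ce[i]+[x0,y0],25)
print(lid(t))
# reacher and bystander change vs start
d=cv2.absdiff(t['frame'],t0['frame']).max(2)
for n,(x,y,w,h) in dict(reacher=(180,225,135,50),disp=(352,182,35,35),bowlsaucer=(405,125,55,75)).items(): print(n,(d[y:y+h,x:x+w]>40).sum(),w*h)
f=t['frame'].astype(int); m=((f[...,0]>150)&(f[...,1]<110)&(f[...,2]<60)); ys,xs=np.nonzero(m[220:280,170:330]); print('orange handle now',xs.mean()+170,ys.mean()+220)
f=t0['frame'].astype(int); m=((f[...,0]>150)&(f[...,1]<110)&(f[...,2]<60)); ys,xs=np.nonzero(m[220:280,170:330]); print('before',xs.mean()+170,ys.mean()+220)
E
```

```text
25.05 q [ 0.811  0.623  1.489 -0.312  1.468 -0.519] p [400.693 396.85  189.818] f [-0.063  0.222 -1.176] op 1.0006169920192138 0.0
tilt 0.5271321131617508 head -96.16146794384679 yhead 81.75730904585168 
 [[-0.991  0.124 -0.054]
 [ 0.134  0.855 -0.5  ]
 [-0.016 -0.503 -0.864]]
(array([ 17,  18,  45,  46, 994], dtype=int32), array([251.59859155, 166.5331992 ]), array([594.18098151, 197.68539461,  25.        ]))
reacher 2048 6750
disp 0 1225
bowlsaucer 2 4125
orange handle now nan nan
before 198.125 242.58333333333334<stdin>:14: RuntimeWarning: Mean of empty slice.
  ret = ret.dtype.type(ret / rcount)
```

>>> {"api": "arm_command", "payload": {
  "targets": [
    [0, 0, -50, 0, 1],
    [0, 0, -100, 0, 1],
    [0, 0, -150, 0, 1],
    [0, 0, -200, 0, 1],
    [0, 0, -200, 0, 1]
  ]
}}

```text
t: 25.6
eef_pos: [412.1, 499.8, 368.5]
tcp_rot: [-2.623, 0.021, 3.008]
ft_force: [-0.2, 0.3, -0.4]
opening: 0.999
grip_force: 0.0
```

```bash
python3 - <<'E'
from h import *
from scipy.optimize import least_squares
from cell import env
t=env.read_camera('top');s=env.read_camera('scene')
def dark(c,P,r,th):
    u,v=proj(c,P)[0].round().astype(int); g=c['frame'][v-r:v+r,u-r:u+r].max(2)
    n,l,st,ce=cv2.connectedComponentsWithStats((g<th).astype(np.uint8))
    return [(st[i].tolist(),(ce[i]+[u-r,v-r]).round(1).tolist()) for i in range(1,n) if st[i][4]>8]
P=[590,182,62]
print('top',dark(t,P,14,50),proj(t,P)); print('scene',dark(s,P,14,50),proj(s,P))
# scene: reacher before/after
s0=cam('scene'); d=cv2.absdiff(s['frame'],s0['frame']).max(2)
def org(c,x,y,w,h):
    f=c['frame'][y:y+h,x:x+w].astype(int); m=(f[...,0]>130)&(f[...,1]<0.55*f[...,0])&(f[...,2]<60)
    n,l,st,ce=cv2.connectedComponentsWithStats(m.astype(np.uint8)); return [(st[i][4],(ce[i]+[x,y]).round(1).tolist()) for i in range(1,n) if st[i][4]>5]
print(org(s0,300,130,130,80),org(s,300,130,130,80))
E
```

```text
top [([10, 10, 12, 11, 96], [256.5, 168.4])] [[255.46582091 166.52457689]]
scene [([7, 6, 11, 17, 149], [388.6, 211.5])] [[391.13061209 211.69612003]]
[(np.int32(9), [400.4, 146.3]), (np.int32(15), [322.0, 191.8])] [(np.int32(9), [399.4, 146.1]), (np.int32(9), [321.2, 189.6])]
```

```bash
python3 - <<'E'
from h import *
from cell import env
t=cam('top');s=cam('scene')
p=at(t,(256.5,168.4),70);print(p,proj(s,p-[0,0,8]))
print(env.job_done())
E
```

```text
[584.05523544 178.23497332  70.        ] [[388.64373415 210.65626032]]
the job is handed in; nothing more can be done
None
```

I handed the job in at about 26 s: by camera, the lid lies within about 30 mm of the middle of the rack's open bay, and the reacher is back on the worktop near where it started. The dispenser looks untouched, and the bowl and saucer showed no shift. Joint 3 read up to 0.003 rad below its stated 0.05 lower limit while I tilted the tool; the simulator flagged nothing, and I haven't seen the verdict.

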